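# Clamp a bearing housing in the V-nest vice by its thumbwheel

## Task

Stand the flanged bearing housing, flange down, in the open nest of the small V-jaw vice and let go of it. Then roll the vice's recessed thumbwheel with light fingertip pressure on its exposed rim until the sprung jaw plate has pushed the housing fully into the V and its two springs are about half squeezed, never fully. Do not push on the jaw itself; leave the housing clamped and upright, and the other turned parts, the bottle and the tools where they are.

Things in the scene. Friction and masses are not known exactly. Their poses are not given: they have to be found in the camera images.
- housing: The loose part to clamp: a plain aluminium turned bearing housing 46 mm tall, with a round flange foot 44 mm across and 14 mm thick and on it a barrel 30 mm across and 32 mm long with a blind bore in its top. About 0.1 kg, stands upright on the bench. Origin: centre of its underside; z up.
- fixture: The V-jaw vice, fixed level on the bench; it must not be pushed with over 20 N. Base plate 90 (x) by 220 (y) by 12 mm; origin: centre of its underside. Fixed V jaw (oiled steel, 90 degrees, open to +y, top 34 mm above the bench) at the -y end, carriage with sprung jaw plate in the middle, grey thumbwheel block (60 by 42 mm, top 47 mm above the bench) at the +y end. The jaw closes along -y, to the V.
- v_seat (a point): Point on the nest floor (12 mm above the bench) under the axis of a housing fully home in the V; fixture x=0, y=-40 mm. The V's mouth ends 4 mm short of this point. The jaw plate (top 34 mm above the bench) starts with its face 26.5 to 30.5 mm from it on the +y side, so the flange, 22 mm in radius, has 4.5 to 8.5 mm to spare along y.
- wheel_top (a point): Crest of the thumbwheel, a knurled steel disc 40 mm across and 12 mm wide, axle along fixture y, standing 6 mm out of its block. This fixed point is the top of the rim: 53 mm above the bench, at fixture x=0, y=+79 mm. Rolling the top of the rim towards the fixture's -x side closes the jaw, 1 mm per 8 mm of rim (2.5 mm per radian).
- carriage: Aluminium sliding block, 50 by 24 by 25 mm, driven along fixture -y by the thumbwheel's screw. Origin: centre of its underside, 13 mm above the bench; axes as the fixture's. A friction brake makes the wheel stay where left: it takes about 3 N along the rim to turn with the jaw free, plus 0.125 N for each newton of jaw force.
- jaw: Steel jaw plate in front of (-y of) the carriage, 44 by 10 by 21 mm, carried on two coil springs. Origin: centre of its underside; its gripping face is 5 mm to -y of it. Its origin stands 23 mm to -y of the carriage's with the springs free; the springs give 6 mm at most, 3.5 N per mm in all, so half squeezed is 3 mm and about 10 N.
- collar: Bystander: loose aluminium collar, 46 mm across, 20 mm tall. Origin: centre of its underside.
- spigot: Bystander: loose slim stepped aluminium spigot, 62 mm tall, 28 mm across below and 20 mm above. Origin: centre of its underside.
- oil: Bystander: white oil bottle with a red cap, 48 mm across, 130 mm tall. Origin: centre of its underside.
- screwdriver: Bystander: screwdriver lying on the bench. Origin: centre of its underside.
- wrench: Bystander: wrench lying on the bench. Origin: centre of its underside.
- brush: Bystander: brush lying on the bench. Origin: centre of its underside.
Not all that is in view belongs to the job. What is meant by the fixture is not blue or yellow, and is the smaller of those in its own colour.

How it is judged:
By the outcome, as a careful person would: the job done as asked, in the order asked, and still so for the second after the job is handed in, with the robot touching nothing.
It also fails if it takes over 72 s, if anything falls off the work surface, if the arm or the gripper's body presses on something with over 40 N, if the wrist force passes 120 N, or if a joint passes its speed limit or range.

## Robot

A 6-joint arm with a two-finger parallel gripper is mounted at the origin on the work surface. World frame = base frame: x ahead of the robot, y to its left, z up, the work surface at z = 0. Lengths are in m, angles in rad, forces in N, time in s.
With the tool pointing down it reaches from about 0.25 to 0.775 m from the base axis. Payload 4 kg.
Tool frame: the origin (TCP) lies at the very end of the fingers, on their centre line; the grasp point (between the pads) lies 19 mm behind it; z points along the fingers, y is the line along which they close (so a half turn about z gives the same grasp; the last joint's range is limited). The gripper opens to 94 mm and grips with 3 to 60 N. Pads are 16 mm wide; open, the fingers measure 119 mm over their backs; the gripper's body (75 mm by 177 mm) begins 78 mm behind the grasp point.
Start: joints at [1.232, 0.087, 1.371, -0, 1.684, -0.103], TCP at [0.129, 0.535, 0.206] pointing down, gripper open.
Joint ranges: [-3.1, 3.1], [-0.76, 2.03], [0.27, 2.55], [-1.08, 4.22], [0.17, 2.65], [-2.57, 2.57]. Speed limits (rad/s): [2.79, 2.79, 3.14, 3.14, 3.14, 3.14].

## Interface

Orientations are given as [roll, pitch, yaw] about the fixed x, y, z axes, in that order (R = Rz(yaw) Ry(pitch) Rx(roll)).
In Python, from bench import robot, snapshot, finder gives the robot as it stands.
- The arm moves only by the tool drive_tool, never from a script. Its argument "deltas" is text: rows parted by semicolons, each of 7 numbers parted by spaces: the shift along the tool's x, y, z each as a share of 100 mm, from -1 to 1, then the turn, a rotation vector about the tool's x, y, z each as a share of 90 degrees, from -1 to 1, then the finger opening in mm, from 0 to 94. In form: tx ty tz rx ry rz gripper; .... A call has 1 to 5 rows; each row is the pose to reach, as a shift and turn from the pose commanded when the call began, along the tool's axes at that moment; what a row does not reach only later rows make up. A row lasts 1/10 s, in which the tool goes at most 50 mm and 8.59 degrees, less where a joint would pass 70% of its speed; a pose out of reach is approached as far as the arm can. A call with a number of a shift or a turn outside -1 to 1 is refused whole. A call with a gripper value outside its range is refused whole. The fingers move at their own pace and stop on an object; the grip force is fixed at half the most. Time passes only in rows, so rows that repeat a pose let the fingers close. It gives the time, the measured TCP pose, the force, the opening and the grip force at its end, in the units of the state.
- robot.get_obs(): the state, without advancing time (a new reading comes with each control period).
- snapshot(name): name is "side" or "top"; returns a dict with "img" (480x640x3 uint8, red, green, blue), "fx", "fy", "cx", "cy" (pixels), "T" (4x4, takes a point from camera to world coordinates). Camera axes: x right, y up, looking along -z (the intrinsics and any distortion apply to the point x, -y, -z); pixel columns grow to the right and rows downward; lengths in m; the calibration is good to about 2 mm. A picture is of the moment at which its call begins. There is no depth.
- robot.close_job(): hands the job in; it is judged then, once.
Trained networks look in the newest picture that a camera, given by its name, has taken for a name from the list of things; names that differ only in an ending like _2 or _b are one class to them, and where a whole thing is asked for, a point or a joint stands for the part that bears it (a point fixed in the world has none). Each returns a list of dicts, best first, with "confidence" (0 to 1); they miss things now and then, are a little off and sometimes report something else, mostly with a low value. They report only what shows in the picture. A call takes as long as a camera call. They do not tell look-alikes from the thing itself.
- finder.look_for(camera, thing): "xy" ([column, row] in pixels, amid what is visible of it).
- finder.masks_of(camera, thing): "region" (480x640 bool, what is visible of it) and "xy" ([column, row] in pixels, amid what is visible of it).
- finder.landmark_of(camera, thing): "xy" ([column, row] in pixels: a listed point, or the origin of a listed thing).
The state is a dict: "time": time; "joint_positions": joint angles; "qvel": joint speeds; "joint_torque": joint torques, N m; "tool_pos": TCP position; "ee_rot": TCP orientation; "wrist_force": force on the tool from outside, world axes, zero at the start; "wrist_torque": the same for the moment, N m; "width": finger opening in m; "finger_force": force on a finger pad.
Only numpy, scipy, OpenCV 4.12 (cv2) and the standard library are available. Lean on these libraries where they do the work, as an engineer would, in place of code of your own. Each camera call takes 0.05 s, during which the arm holds its last target. There are 200 camera calls.

## Working session

There is one attempt and no reset: what is moved stays moved. The work goes in short steps, Python scripts to look and compute and a tool call to move; the robot and the scene stay as the last step left them, time stands still between calls to the robot, and variables do not carry over. Pictures are saved under pics/ and viewed, at most 10 in all, crops included, and the job is handed in when it is done.

Besides the shell and the picture viewer there is one more tool, called after ">>>" by a JSON object that holds its "op" and its "data". drive_tool: Moves the arm, as the interface text tells. Shift numbers are shares of 100 mm and turn numbers shares of 90 degrees, none past 1 either way. Its arguments: {"type":"object","properties":{"deltas":{"type":"string"}},"required":["deltas"]}

```bash
mkdir -p pics
cat > h.py <<'E'
import numpy as np, cv2
from bench import robot, snapshot, finder
def ray(s,uv):
    d=np.array([(uv[0]-s["cx"])/s["fx"],-(uv[1]-s["cy"])/s["fy"],-1.0]); T=np.array(s["T"])
    return T[:3,3],T[:3,:3]@d
def at_z(s,uv,z):
    o,d=ray(s,uv); return o+d*(z-o[2])/d[2]
def proj(s,p):
    T=np.array(s["T"]); c=T[:3,:3].T@(np.array(p)-T[:3,3])
    return np.array([s["cx"]+s["fx"]*c[0]/-c[2], s["cy"]-s["fy"]*c[1]/-c[2]])
def save(n,im): cv2.imwrite("pics/"+n+".png",im[:,:,::-1])
E
python3 - <<'E'
from h import *
for c in("top","side"):
    s=snapshot(c); save(c+"0",s["img"]); print(c,{k:(np.round(s[k],3).tolist()) for k in s if k!="img"})
    for t,z in(("housing",0),("v_seat",.012),("wheel_top",.053),("carriage",.013),("jaw",.013),("fixture",0)):
        for r in finder.landmark_of(c,t)[:4]: print(c,t,round(r["confidence"],2),np.round(r["xy"],1),at_z(s,r["xy"],z).round(4))
print(robot.get_obs())
E
```

```text
top {'fx': 529.406, 'fy': 529.406, 'cx': 321.844, 'cy': 230.36, 'T': [[0.024, 0.989, -0.146, 0.33], [-1.0, 0.023, -0.007, 0.018], [-0.004, 0.146, 0.989, 1.683], [0.0, 0.0, 0.0, 1.0]]}
top housing 0.55 [420.2 257.2] [ 0.4994 -0.2851  0.    ]
top v_seat 0.95 [498.7 190. ] [ 0.7217 -0.5363  0.012 ]
top v_seat 0.74 [335.9 232.2] [ 0.5718 -0.0146  0.012 ]
top v_seat 0.72 [383.8 298.6] [ 0.3655 -0.1687  0.012 ]
top v_seat 0.59 [272.2 311.8] [0.3162 0.179  0.012 ]
top wheel_top 0.8 [353.7 314.9] [ 0.3132 -0.073   0.053 ]
top wheel_top 0.75 [303.  238.9] [0.5425 0.0879 0.053 ]
top wheel_top 0.67 [222.8 317.6] [0.2955 0.3246 0.053 ]
top wheel_top 0.63 [460.8 208.5] [ 0.6501 -0.4029  0.053 ]
top carriage 0.93 [246.5 314.3] [0.3066 0.2588 0.013 ]
top carriage 0.79 [477.  197.1] [ 0.6965 -0.4658  0.013 ]
top carriage 0.57 [322.6 237.4] [0.554  0.0274 0.013 ]
top carriage 0.47 [370.1 306.3] [ 0.3406 -0.1261  0.013 ]
top jaw 0.67 [257.7 311.4] [0.3163 0.2242 0.013 ]
top jaw 0.6 [378.2 307.8] [ 0.3365 -0.1514  0.013 ]
top jaw 0.52 [480.3 195.9] [ 0.7006 -0.4764  0.013 ]
top jaw 0.51 [322.9 233.9] [
[... 1535 characters left out ...]
.1404  0.    ]
{'time': 0.7, 'joint_positions': array([ 1.23190200e+00,  8.71614886e-02,  1.37069836e+00,  1.12949430e-05,
        1.68355670e+00, -1.03119933e-01]), 'qvel': array([ 0.00127469, -0.00030064,  0.00078265, -0.00107538, -0.00020018,
       -0.00248287]), 'joint_torque': array([-1.28352793e-03, -3.39911234e+01, -3.02518594e+01,  7.16211065e-02,
        2.33441556e-02,  5.34225890e-06]), 'tool_pos': array([0.12850001, 0.53481173, 0.20552778]), 'ee_rot': array([3.14141633e+00, 6.96414443e-06, 2.90581953e+00]), 'wrist_force': array([-0.0725841 ,  0.19107454,  0.54374389]), 'wrist_torque': array([0.0232425 , 0.04980055, 0.016677  ]), 'finger_force': 0.0, 'width': 0.09413227690640412}
```

View pictures.

Run:
```python
import cv2,numpy as np
a=cv2.imread("pics/top0.png")[150:370,180:540]; b=cv2.imread("pics/side0.png")[180:450,180:540]
cv2.imwrite("pics/a.png",cv2.resize(a,None,fx=2.2,fy=2.2,interpolation=3));cv2.imwrite("pics/b.png",cv2.resize(b,None,fx=2.2,fy=2.2,interpolation=3))
```

```text
(no output)
```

View pics/a.png

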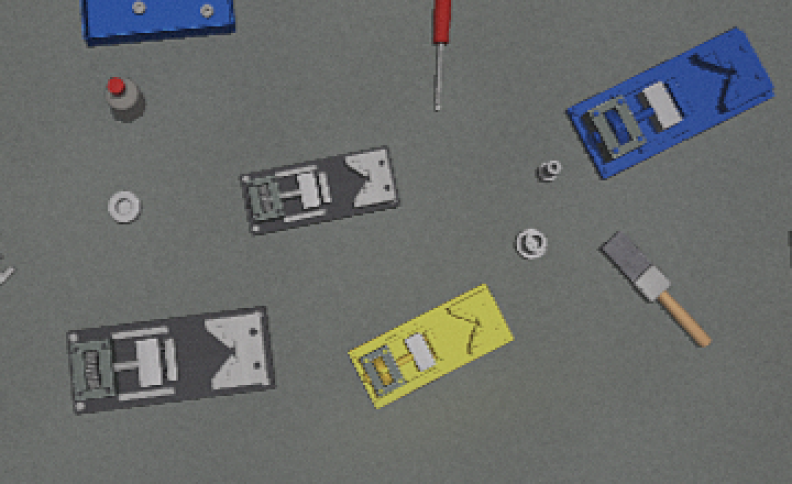

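View pics/b.png

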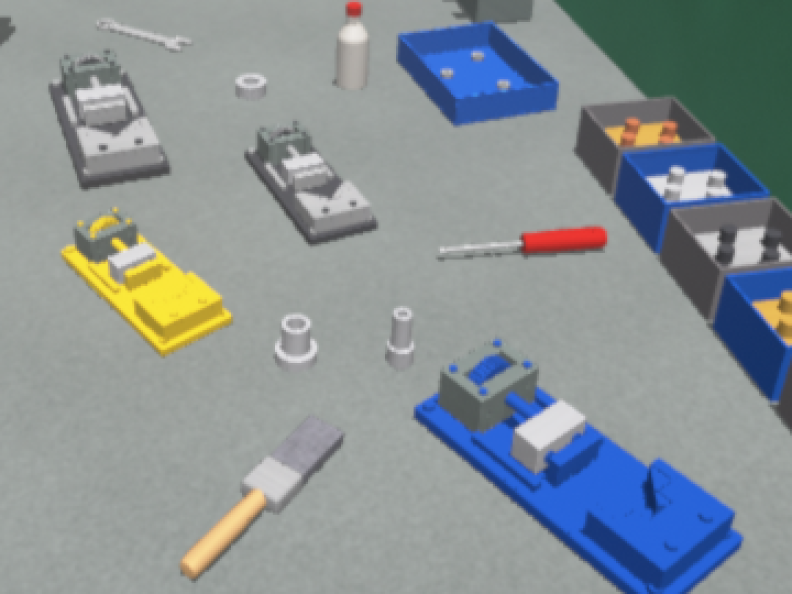

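The pictures show: candidates for the fixture are the small grey vice at top px (324,235), the large grey vice (259,313), yellow (375,309) and blue (480,196). I choose the small grey one. Candidates for the housing are the flanged part at (420,257), the spigot at (430,228) and the collar at (236,244). I choose (420,257).

```bash
cat > fit.py <<'E'
from h import *
from scipy.optimize import minimize
def box(x0,x1,y0,y1,z0,z1): return np.array([[x,y,z] for x in(x0,x1) for y in(y0,y1) for z in(z0,z1)])/1000
B=[box(-45,45,-110,110,0,12),box(-30,30,58,100,12,47)]
def sil(s,p,k=8,boxes=B):
    c,sn=np.cos(p[2]),np.sin(p[2]); im=np.zeros((480,640),np.uint8)
    R=np.array([[c,-sn,0],[sn,c,0],[0,0,1]])
    u0=proj(s,[p[0],p[1],0]).astype(int)-50; im=np.zeros((100*k,100*k),np.uint8)
    for b in boxes:
        q=np.array([proj(s,R@v+[p[0],p[1],0]) for v in b]); q=((q-u0+.5)*k)
        cv2.fillConvexPoly(im,cv2.convexHull(np.round(q*16).astype(np.int32)),1,shift=4)
    return u0,cv2.resize(im.astype(np.float32),(100,100),interpolation=cv2.INTER_AREA)
def fitmask(s,m,p0,u,boxes=B):
    u0=u-50
    def f(p):
        v,a=sil(s,p,boxes=boxes); full=np.zeros((480,640),np.float32); full[v[1]:v[1]+100,v[0]:v[0]+100]=a
        return np.abs(full-m).sum()/m.sum()
    r=minimize(f,p0,method="Nelder-Mead",options=dict(initial_simplex=np.array(p0)+np.array([[0,0,0],[.008,0,0],[0,.008,0],[0,0,.08]]),xatol=1e-4,fatol=1e-4))
    return r.x,r.fun
E
python3 - <<'E'
from fit import *
for c,near in(("top",(324,235)),("side",(320,268))):
    s=snapshot(c)
    for r in finder.masks_of(c,"fixture"):
        if np.hypot(*(np.array(r["xy"])-near))<25:
            m=np.array(r["region"]).astype(np.float32)
            x,f=fitmask(s,m,[.562,.022,.24],np.array(near)); print(c,r["confidence"],m.sum(),x.round(4),round(f,3))
            v=np.array([np.cos(x[2]+np.pi/2),np.sin(x[2]+np.pi/2)])
            print(" seat",(x[:2]-.04*v).round(4)," wheel",(x[:2]+.079*v).round(4))
    for r in finder.masks_of(c,"housing")[:2]: print(c,"housing",r["confidence"],r["xy"],np.sum(r["region"]),at_z(s,r["xy"],.02).round(4))
    if c=="top": save("crop",cv2.resize(np.hstack([s["img"][205:275,280:370],s["img"][225:295,375:465]]),None,fx=4.4,fy=4.4,interpolation=cv2.INTER_CUBIC))
E
```

```text
top 0.83 1907.0 [0.5591 0.0213 0.2273] 0.04
 seat [ 0.5681 -0.0177]  wheel [0.5413 0.0982]
top housing 0.72 [419.3, 258.8] 168 [ 0.4923 -0.2786  0.02  ]
top housing 0.54 [234.8, 245.7] 177 [0.52   0.3044 0.02  ]
side 0.82 1813.0 [0.5591 0.0189 0.2281] 0.057
 seat [ 0.5681 -0.0201]  wheel [0.5412 0.0958]
side housing 0.6 [317.5, 337.8] 396 [ 0.4948 -0.2944  0.02  ]
side housing 0.31 [339.3, 204.2] 477 [0.6926 0.3603 0.02  ]
```

View pics/crop.png

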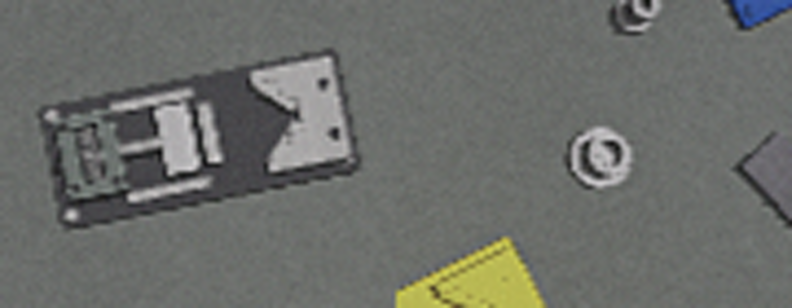

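The crop confirms the small dark-grey vice (left) with its bright V and the flanged housing at about (420,258). Next I fit the housing.

```bash
cat >> fit.py <<'E'
def cyl(r,z0,z1):
    a=np.linspace(0,2*np.pi,32,endpoint=False); return np.array([[r*np.cos(t),r*np.sin(t),z] for t in a for z in(z0,z1)])/1000
H=[cyl(22,0,14),cyl(15,14,46)]
E
python3 - <<'E'
from fit import *
for c,near in(("top",(420,258)),("side",(317,338))):
    s=snapshot(c)
    for r in finder.masks_of(c,"housing"):
        if np.hypot(*(np.array(r["xy"])-near))<12:
            m=np.array(r["region"]).astype(np.float32)
            x,f=fitmask(s,m,[.496,-.281,0],np.array(near),H); print(c,m.sum(),x[:2].round(4),round(f,3))
o=robot.get_obs(); t=np.array([.4955,-.281,.2])
from scipy.spatial.transform import Rotation as R
M=R.from_euler("xyz",o["ee_rot"]); print(M.as_matrix().round(3), M.inv().apply(t-o["tool_pos"]).round(4))
print(o["time"])
E
```

```text
top 190.0 [ 0.4885 -0.2845] 0.131
side 396.0 [ 0.4877 -0.2853] 0.057
[[-0.972  0.234 -0.   ]
 [ 0.234  0.972  0.   ]
 [ 0.     0.    -1.   ]] [-0.5474 -0.7075  0.0054]
1.2
```

>>> {"op": "drive_tool", "data": {"deltas": "-0.226 -0.296 0 0 0 0 64; -0.453 -0.593 0 0 0 0 64; -0.679 -0.889 0 0 0 0 64"}}

```text
time: 1.5
tool_pos: [0.174, 0.4314, 0.2053]
ee_rot: [-3.141, 0.0, 2.907]
wrist_force: [0.8, 0.3, 0.5]
width: 0.0736
finger_force: 0.0
```

>>> {"op": "drive_tool", "data": {"deltas": "-0.226 -0.296 0 0 0 0 64; -0.453 -0.593 0 0 0 0 64; -0.679 -0.889 0 0 0 0 64"}}

```text
time: 1.8
tool_pos: [0.2193, 0.3288, 0.2056]
ee_rot: [3.141, 0.001, 2.906]
wrist_force: [1.0, -0.0, 0.8]
width: 0.0641
finger_force: 0.0
```

>>> {"op": "drive_tool", "data": {"deltas": "-0.226 -0.296 0 0 0 0 64; -0.453 -0.593 0 0 0 0 64; -0.679 -0.889 0 0 0 0 64"}}

```text
time: 2.1
tool_pos: [0.2645, 0.2266, 0.2057]
ee_rot: [3.141, 0.001, 2.906]
wrist_force: [0.7, 0.1, -0.2]
width: 0.0639
finger_force: 0.0
```

>>> {"op": "drive_tool", "data": {"deltas": "-0.226 -0.296 0 0 0 0 64; -0.453 -0.593 0 0 0 0 64; -0.679 -0.889 0 0 0 0 64"}}

```text
time: 2.4
tool_pos: [0.3098, 0.1242, 0.2058]
ee_rot: [3.141, 0.001, 2.906]
wrist_force: [0.6, -0.1, -0.3]
width: 0.0636
finger_force: 0.0
```

>>> {"op": "drive_tool", "data": {"deltas": "-0.226 -0.296 0 0 0 0 64; -0.453 -0.593 0 0 0 0 64; -0.679 -0.889 0 0 0 0 64"}}

```text
time: 2.7
tool_pos: [0.3552, 0.0217, 0.2058]
ee_rot: [3.141, 0.001, 2.905]
wrist_force: [0.9, 0.6, 0.3]
width: 0.0635
finger_force: 0.0
```

>>> {"op": "drive_tool", "data": {"deltas": "-0.226 -0.296 0 0 0 0 64; -0.453 -0.593 0 0 0 0 64; -0.679 -0.889 0 0 0 0 64"}}

```text
time: 3.0
tool_pos: [0.4004, -0.0806, 0.2057]
ee_rot: [3.141, 0.001, 2.905]
wrist_force: [-0.2, 0.1, 1.1]
width: 0.0642
finger_force: 0.0
```

>>> {"op": "drive_tool", "data": {"deltas": "-0.226 -0.296 0 0 0 0 64; -0.453 -0.593 0 0 0 0 64; -0.679 -0.889 0 0 0 0 64"}}

```text
time: 3.3
tool_pos: [0.4457, -0.1829, 0.2055]
ee_rot: [3.141, 0.0, 2.905]
wrist_force: [0.1, 0.2, -0.3]
width: 0.064
finger_force: 0.0
```

>>> {"op": "drive_tool", "data": {"deltas": "-0.226 -0.296 0 0 0 0 64; -0.453 -0.593 0 0 0 0 64; -0.679 -0.889 0 0 0 0 64"}}

```text
time: 3.6
tool_pos: [0.491, -0.2851, 0.2054]
ee_rot: [3.141, 0.0, 2.906]
wrist_force: [-0.5, 1.2, 0.3]
width: 0.0642
finger_force: 0.0
```

>>> {"op": "drive_tool", "data": {"deltas": "0 0 0 0 0 0.09 64; 0 0 0 0 0 0.18 64; 0 0 0 0 0 0.27 64; 0 0 0 0 0 0.36 64; 0 0 0 0 0 0.44 64"}}

```text
time: 4.1
tool_pos: [0.4905, -0.2837, 0.2054]
ee_rot: [3.142, -0.0, 2.209]
wrist_force: [0.2, -0.6, -0.3]
width: 0.0639
finger_force: 0.0
```

>>> {"op": "drive_tool", "data": {"deltas": "0 0 0 0 0 0.09 64; 0 0 0 0 0 0.18 64; 0 0 0 0 0 0.264 64; 0 0 0 0 0 0.264 64"}}

```text
time: 4.5
tool_pos: [0.4905, -0.2836, 0.2054]
ee_rot: [3.142, -0.0, 1.8]
wrist_force: [-0.4, 0.6, 0.4]
width: 0.0642
finger_force: 0.0
```

>>> {"op": "drive_tool", "data": {"deltas": "0 0 0.33 0 0 0 64; 0 0 0.66 0 0 0 64; 0 0 1 0 0 0 64"}}

```text
time: 4.8
tool_pos: [0.4908, -0.2838, 0.1049]
ee_rot: [3.14, 0.001, 1.803]
wrist_force: [-0.2, -1.0, -0.3]
width: 0.0638
finger_force: 0.0
```

>>> {"op": "drive_tool", "data": {"deltas": "0 0 0.25 0 0 0 64; 0 0 0.45 0 0 0 64; 0 0 0.45 0 0 0 64"}}

```text
time: 5.1
tool_pos: [0.4883, -0.282, 0.0566]
ee_rot: [-3.137, -0.006, 1.802]
wrist_force: [-0.2, 0.9, 0.1]
width: 0.0641
finger_force: 0.0
```

Run:
```python
from fit import *
o=robot.get_obs(); p=np.array(o["tool_pos"]);print(p,o["ee_rot"])
s=snapshot("side"); t=snapshot("top")
print("tcp px",proj(s,p),proj(t,p),[proj(s,[.489,-.285,z]) for z in (0,.046)])
a=s["img"][255:375,250:390]; b=t["img"][200:320,350:490]
save("g",np.hstack([cv2.resize(i,(395,340),interpolation=cv2.INTER_CUBIC) for i in(a,b)]))
```

```text
[ 0.4882668  -0.28202258  0.05663281] [-3.13662819 -0.00583479  1.80242669]
tcp px [313.62178472 321.86246806] [422.52618298 259.03021667] [array([314.22569903, 342.14219509]), array([314.19340702, 326.40361481])]
```

View pics/g.png

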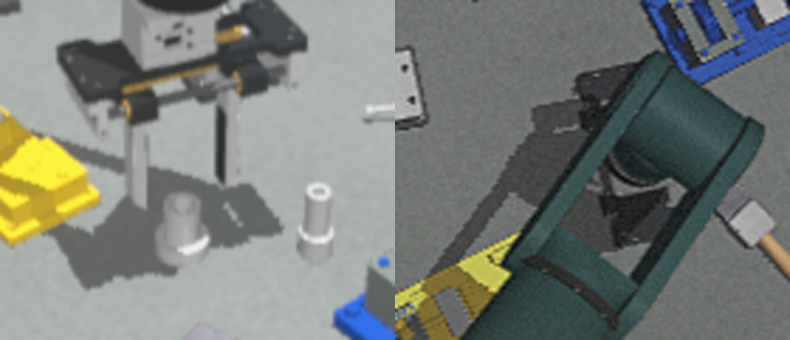

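The side view shows the fingers at crop (138,205) and (228,185), straddling the housing, whose barrel top is at about full-picture px (314,327). This agrees with the fit.

>>> {"op": "drive_tool", "data": {"deltas": "-0.01 0 0.18 0 0 0 64; -0.01 0 0.36 0 0 0 64; -0.01 0 0.36 0 0 0 64"}}

```text
time: 5.5
tool_pos: [0.4902, -0.2842, 0.0239]
ee_rot: [-3.14, -0.001, 1.801]
wrist_force: [0.2, -0.4, -0.4]
width: 0.0641
finger_force: 0.0
```

>>> {"op": "drive_tool", "data": {"deltas": "0 0 0 0 0 0 20; 0 0 0 0 0 0 20; 0 0 0 0 0 0 20; 0 0 0 0 0 0 20; 0 0 0 0 0 0 20"}}

```text
time: 6.0
tool_pos: [0.4907, -0.285, 0.0252]
ee_rot: [-3.141, 0.001, 1.8]
wrist_force: [-1.5, 0.0, 2.6]
width: 0.0294
finger_force: 30.0
```

>>> {"op": "drive_tool", "data": {"deltas": "0 0 -0.3 0 0 0 20; 0 0 -0.6 0 0 0 20; 0 0 -0.9 0 0 0 20; 0 0 -0.9 0 0 0 20"}}

```text
time: 6.4
tool_pos: [0.4934, -0.2863, 0.1196]
ee_rot: [3.135, 0.007, 1.8]
wrist_force: [1.0, -0.6, -1.6]
width: 0.0292
finger_force: 30.0
```

>>> {"op": "drive_tool", "data": {"deltas": "0.272 0.151 0 0 0 0 20; 0.544 0.302 0 0 0 0 20; 0.816 0.453 0 0 0 0 20"}}

```text
time: 6.7
tool_pos: [0.5156, -0.1936, 0.1122]
ee_rot: [-3.14, -0.002, 1.799]
wrist_force: [-0.4, 0.6, -1.4]
width: 0.0292
finger_force: 30.0
```

>>> {"op": "drive_tool", "data": {"deltas": "0.272 0.151 0 0 0 0 20; 0.544 0.302 0 0 0 0 20; 0.816 0.453 0 0 0 0 20"}}

```text
time: 7.0
tool_pos: [0.5411, -0.1035, 0.1121]
ee_rot: [-3.139, -0.002, 1.8]
wrist_force: [-1.1, -0.6, -1.6]
width: 0.0295
finger_force: 30.0
```

>>> {"op": "drive_tool", "data": {"deltas": "0.272 0.151 0 0 0 0 20; 0.544 0.302 0 0 0 0 20; 0.816 0.453 0 0 0 0 20; 0.816 0.453 0 0 0 0 20"}}

```text
time: 7.4
tool_pos: [0.567, -0.0116, 0.1121]
ee_rot: [-3.139, -0.003, 1.805]
wrist_force: [0.5, -0.1, -0.7]
width: 0.0296
finger_force: 30.0
```

>>> {"op": "drive_tool", "data": {"deltas": "0 0 0.2 0 0 0 20; 0 0 0.4 0 0 0 20; 0 0 0.5 0 0 0 20; 0 0 0.5 0 0 0 20"}}

```text
time: 7.8
tool_pos: [0.5652, -0.0156, 0.0613]
ee_rot: [-3.136, -0.002, 1.799]
wrist_force: [-0.4, 0.2, -1.4]
width: 0.0293
finger_force: 30.0
```

Run:
```python
from fit import *
from scipy.spatial.transform import Rotation as R
o=robot.get_obs(); p=np.array(o["tool_pos"]);print(p,o["ee_rot"],o["time"])
s=snapshot("side"); b=p-[0,0,.025]
print("housing base centre px",proj(s,b),"top",proj(s,b+[0,0,.046]),"seat px",proj(s,[.5681,-.0189,.012]),"tgt",proj(s,[.5674,-.0158,.012]))
for r in finder.masks_of("side","housing")[:3]: print(r["xy"],r["confidence"],np.sum(r["region"]))
save("g2",cv2.resize(s["img"][195:315,260:400],(700,600),interpolation=cv2.INTER_CUBIC))
```

```text
[ 0.56523874 -0.01563339  0.06125267] [-3.13584775e+00 -1.98102759e-03  1.79936604e+00] 7.8
housing base centre px [324.15448913 262.54927947] top [324.30153014 248.00431559] seat px [325.33968243 270.56311922] tgt [324.8656597  269.97223838]
[325.3, 257.3] 0.64 274
```

View pics/g2.png

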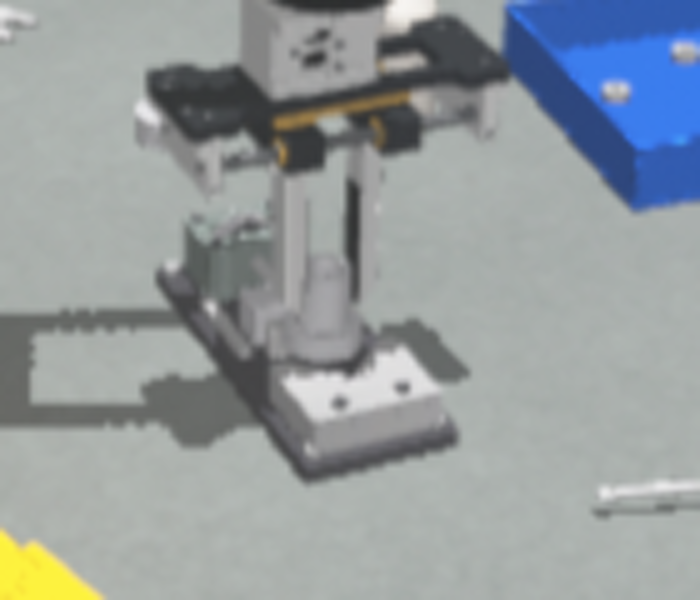

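Run:
```python
from fit import *
for k in range(2):
    s=snapshot("side"); p=np.array(robot.get_obs()["tool_pos"]); z=p[2]-.025
    H2=[h+[0,0,z] for h in H]
    r=finder.masks_of("side","housing")[0]; m=np.array(r["region"]).astype(np.float32)
    x,f=fitmask(s,m,[p[0],p[1],0],np.array(r["xy"]).astype(int),H2); print(p,x[:2].round(4),f)
    for r in finder.masks_of("side","fixture"):
        if abs(r["xy"][0]-318)<25 and abs(r["xy"][1]-268)<25:
            m=np.array(r["region"]); ys,xs=np.nonzero(m); print(r["xy"],m.sum())
```

```text
[ 0.56797052 -0.01577669  0.06514119] [ 0.566  -0.0188] 0.2517284154891968
[316.0, 267.7] 1481
[ 0.56828719 -0.01559876  0.06572167] [ 0.5679 -0.0179] 0.1538998931646347
[316.7, 270.4] 1428
```

>>> {"op": "drive_tool", "data": {"deltas": "0 0 0.06 0 0 0 20; 0 0 0.12 0 0 0 20; 0 0 0.18 0 0 0 20; 0 0 0.22 0 0 0 20; 0 0 0.22 0 0 0 20"}}

```text
time: 8.7
tool_pos: [0.5666, -0.0152, 0.0411]
ee_rot: [-3.139, -0.001, 1.8]
wrist_force: [-0.2, 0.1, -0.9]
width: 0.0297
finger_force: 30.0
```

>>> {"op": "drive_tool", "data": {"deltas": "0 0 0.03 0 0 0 20; 0 0 0.05 0 0 0 20; 0 0 0.06 0 0 0 20; 0 0 0.06 0 0 0 20"}}

```text
time: 9.1
tool_pos: [0.5678, -0.0153, 0.0373]
ee_rot: [3.141, 0.0, 1.8]
wrist_force: [-1.5, 0.8, 2.5]
width: 0.0292
finger_force: 30.0
```

>>> {"op": "drive_tool", "data": {"deltas": "0 0 0 0 0 0 20; 0 0 0 0 0 0 34; 0 0 0 0 0 0 38; 0 0 0 0 0 0 50; 0 0 0 0 0 0 56"}}

```text
time: 9.6
tool_pos: [0.5674, -0.0153, 0.0362]
ee_rot: [-3.141, -0.0, 1.8]
wrist_force: [0.7, -0.5, -0.3]
width: 0.0501
finger_force: 0.0
```

>>> {"op": "drive_tool", "data": {"deltas": "0 0 -0.3 0 0 0 56; 0 0 -0.6 0 0 0 56; 0 0 -0.8 0 0 0 56"}}

```text
time: 9.9
tool_pos: [0.5683, -0.0154, 0.1186]
ee_rot: [3.139, 0.001, 1.8]
wrist_force: [0.6, -0.4, -0.0]
width: 0.0559
finger_force: 0.0
```

>>> {"op": "drive_tool", "data": {"deltas": "0.3 0 0 0 0 0 30; 0.6 0 0 0 0 0 0; 0.9 0 0 0 0 0 0; 0.9 0 0 0 0 0 0; 0.9 0 0 0 0 0 0"}}

```text
time: 10.4
tool_pos: [0.547, 0.0725, 0.1164]
ee_rot: [3.142, 0.001, 1.801]
wrist_force: [-0.6, -0.5, 0.0]
width: 0.019
finger_force: 0.0
```

Run:
```python
from fit import *
s=snapshot("side"); o=robot.get_obs(); print(o["tool_pos"],o["ee_rot"],o["time"],o["width"],o["joint_positions"])
for r in finder.masks_of("side","housing")[:3]:
    m=np.array(r["region"]).astype(np.float32); H2=[h+[0,0,.012] for h in H]
    if abs(r["xy"][0]-325)<10: print(r["xy"],fitmask(s,m,[.567,-.016,0],np.array(r["xy"]).astype(int),H2))
save("g3",cv2.resize(s["img"][195:315,260:400],(700,600),interpolation=cv2.INTER_CUBIC))
```

```text
[0.54718426 0.07186379 0.11639474] [3.14158160e+00 6.72547741e-04 1.80013678e+00] 10.45 0.01573378033524085 [ 2.82673315e-02  1.25560718e-01  1.50634526e+00 -6.58025103e-04
  1.50954154e+00 -2.01032887e-01]
[326.5, 260.7] (array([0.57162607, 0.00603086, 0.00338657]), np.float64(0.5182732939720154))
```

View pics/g3.png

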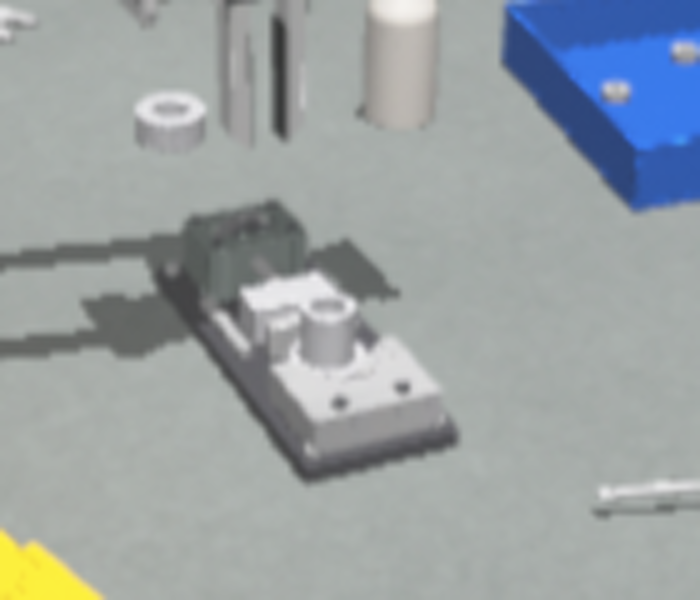

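The housing stands upright in the nest, with its barrel top at about px (325.6,256.4). The fingers are clear of it. I save a reference picture and go to the wheel.

Run:
```python
from fit import *
im=np.mean([snapshot("side")["img"].astype(float) for _ in range(4)],0); np.save("ref.npy",im)
s=snapshot("side"); print(proj(s,[.5674,-.0155,.058]),robot.get_obs()["tool_pos"])
for t in("wheel_top","carriage","jaw","housing"):
    for r in finder.landmark_of("side",t):
        if abs(r["xy"][0]-316)<30 and abs(r["xy"][1]-255)<30: print(t,r["xy"],at_z(s,r["xy"],dict(wheel_top=.053,carriage=.013,jaw=.013,housing=.012)[t]))
```

```text
[325.00177437 255.63342817] [0.54723424 0.07153044 0.11635831]
wheel_top [307.7, 238.1] [0.53889786 0.09493833 0.053     ]
carriage [317.0, 262.5] [0.55287948 0.02381526 0.013     ]
jaw [324.7, 265.6] [0.57094593 0.0043116  0.013     ]
housing [325.8, 269.7] [ 0.57018151 -0.01493794  0.012     ]
```

>>> {"op": "drive_tool", "data": {"deltas": "0.13 0.045 0 0 0 0 0; 0.26 0.09 0.1 0 0 0 0; 0.26 0.09 0.4 0 0 0 0; 0.26 0.09 0.55 0 0 0 0; 0.26 0.09 0.55 0 0 0 0"}}

```text
time: 11.45
tool_pos: [0.5471, 0.1004, 0.0576]
ee_rot: [-3.134, -0.001, 1.801]
wrist_force: [-0.5, -0.2, -0.1]
width: 0.0004
finger_force: 0.0
```

>>> {"op": "drive_tool", "data": {"deltas": "0 0 0 0 0 0 0; 0 0 0 0 0 0 0; 0 0 0 0 0 0 0"}}

```text
time: 11.75
tool_pos: [0.5509, 0.0997, 0.063]
ee_rot: [3.139, 0.0, 1.8]
wrist_force: [-0.6, -1.1, 0.5]
width: 0.0004
finger_force: 0.0
```

>>> {"op": "drive_tool", "data": {"deltas": "0 0 0.02 0 0 0 0; 0 0 0.04 0 0 0 0; 0 0 0.06 0 0 0 0; 0 0 0.07 0 0 0 0; 0 0 0.07 0 0 0 0"}}

```text
time: 12.25
tool_pos: [0.5497, 0.0997, 0.0541]
ee_rot: [-3.141, -0.0, 1.8]
wrist_force: [-0.4, -0.0, 0.0]
width: 0.0005
finger_force: 0.0
```

>>> {"op": "drive_tool", "data": {"deltas": "0 0 0 0 0 0 0; 0 0 0 0 0 0 0; 0 0 0 0 0 0 0"}}

```text
time: 12.55
tool_pos: [0.55, 0.0997, 0.0546]
ee_rot: [3.141, -0.0, 1.8]
wrist_force: [-0.1, -0.2, 0.6]
width: 0.0006
finger_force: 0.0
```

>>> {"op": "drive_tool", "data": {"deltas": "0 0 0.01 0 0 0 0; 0 0 0.01 0 0 0 0; 0 0 0.01 0 0 0 0"}}

```text
time: 12.85
tool_pos: [0.5499, 0.0997, 0.0534]
ee_rot: [-3.142, -0.0, 1.8]
wrist_force: [-0.4, 0.3, -0.7]
width: 0.0006
finger_force: 0.0
```

>>> {"op": "drive_tool", "data": {"deltas": "0 0 0.01 0 0 0 0; 0 0 0.01 0 0 0 0; 0 0 0.01 0 0 0 0"}}

```text
time: 13.15
tool_pos: [0.5499, 0.0997, 0.0524]
ee_rot: [-3.142, -0.0, 1.8]
wrist_force: [-0.1, -0.3, 0.5]
width: 0.0001
finger_force: 0.0
```

>>> {"op": "drive_tool", "data": {"deltas": "0 0 0.005 0 0 0 0; 0 0 0.005 0 0 0 0; 0 0 0.005 0 0 0 0"}}

```text
time: 13.45
tool_pos: [0.5499, 0.0997, 0.0522]
ee_rot: [3.141, -0.0, 1.8]
wrist_force: [-1.1, 0.1, 1.7]
width: 0.0004
finger_force: 0.5
```

>>> {"op": "drive_tool", "data": {"deltas": "0 0 0.005 0 0 0 0; 0 0 0.005 0 0 0 0; 0 0 0.005 0 0 0 0"}}

```text
time: 13.75
tool_pos: [0.55, 0.0997, 0.052]
ee_rot: [3.141, 0.0, 1.8]
wrist_force: [-1.2, 0.1, 4.8]
width: 0.0004
finger_force: 1.7
```

>>> {"op": "drive_tool", "data": {"deltas": "0 0 0.005 0 0 0 0; 0 0 0.005 0 0 0 0; 0 0 0.005 0 0 0 0"}}

```text
time: 14.05
tool_pos: [0.5504, 0.0998, 0.0517]
ee_rot: [3.14, 0.0, 1.8]
wrist_force: [-0.7, 0.2, 4.8]
width: 0.0004
finger_force: 2.2
```

>>> {"op": "drive_tool", "data": {"deltas": "0 0 0.007 0 0 0 0; 0 -0.02 0.007 0 0 0 0; 0 -0.04 0.007 0 0 0 0; 0 -0.06 0.007 0 0 0 0; 0 -0.08 0.007 0 0 0 0"}}

```text
time: 14.55
tool_pos: [0.5455, 0.0986, 0.0529]
ee_rot: [3.133, 0.0, 1.8]
wrist_force: [4.0, 1.9, 8.7]
width: 0.0003
finger_force: 4.2
```

>>> {"op": "drive_tool", "data": {"deltas": "0 -0.02 0 0 0 0 0; 0 -0.04 0 0 0 0 0; 0 -0.06 0 0 0 0 0; 0 -0.08 0 0 0 0 0; 0 -0.1 0 0 0 0 0"}}

```text
time: 15.05
tool_pos: [0.5344, 0.0961, 0.0524]
ee_rot: [3.136, 0.0, 1.8]
wrist_force: [1.8, 1.3, 5.8]
width: 0.0004
finger_force: 2.8
```

```bash
cat > trk.py <<'E'
from fit import *
ref=np.load("ref.npy")
def gray(a): return cv2.cvtColor(a.astype(np.float32),cv2.COLOR_RGB2GRAY)
s=snapshot("side"); im=np.mean([s["img"].astype(float)]+[snapshot("side")["img"].astype(float) for _ in range(2)],0)
np.save("cur.npy",im)
yd=np.array([-.2258,.9742,0]); F=np.array([.5591,.0195,0])
def pix(y,z): return proj(s,F+yd*y+[0,0,z])
o=robot.get_obs(); print(o["time"],o["tool_pos"].round(4),o["wrist_force"].round(1))
for t in("carriage","jaw","housing"):
    for r in finder.landmark_of("side",t):
        if abs(r["xy"][0]-316)<30 and abs(r["xy"][1]-260)<25:
            w=at_z(s,r["xy"],.012 if t=="housing" else .013); print(t,np.round(r["xy"],1),"fixture y mm",((w-F)@yd*1000).round(1),round(r["confidence"],2))
E
python3 trk.py
```

```text
15.2 [0.5337 0.0959 0.0521] [1.  0.6 8.6]
jaw [322.9 265.9] fixture y mm -16.9 0.53
housing [327.3 269.5] fixture y mm -36.8 0.71
```

>>> {"op": "drive_tool", "data": {"deltas": "0 0 -0.05 0 0 0 0; 0 0.1 -0.05 0 0 0 0; 0 0.18 -0.05 0 0 0 0; 0 0.18 -0.03 0 0 0 0; 0 0.18 -0.01 0 0 0 0"}}

```text
time: 15.85
tool_pos: [0.5506, 0.0998, 0.0515]
ee_rot: [3.141, -0.0, 1.8]
wrist_force: [-0.1, 0.9, 9.1]
width: 0.0006
finger_force: 3.7
```

>>> {"op": "drive_tool", "data": {"deltas": "0 0 0.005 0 0 0 0; 0 0 0.01 0 0 0 0; 0 -0.02 0.01 0 0 0 0; 0 -0.04 0.01 0 0 0 0; 0 -0.06 0.01 0 0 0 0"}}

```text
time: 16.35
tool_pos: [0.5471, 0.099, 0.0526]
ee_rot: [3.134, 0.0, 1.8]
wrist_force: [4.1, 1.6, 7.3]
width: 0.0008
finger_force: 4.0
```

>>> {"op": "drive_tool", "data": {"deltas": "0 -0.02 0 0 0 0 0; 0 -0.04 0 0 0 0 0; 0 -0.06 0 0 0 0 0; 0 -0.08 0 0 0 0 0; 0 -0.1 0 0 0 0 0"}}

```text
time: 16.85
tool_pos: [0.5366, 0.0965, 0.0528]
ee_rot: [3.135, 0.0, 1.8]
wrist_force: [1.6, 0.7, 7.9]
width: 0.0004
finger_force: 3.6
```

>>> {"op": "drive_tool", "data": {"deltas": "0 -0.02 0 0 0 0 0; 0 -0.02 0 0 0 0 0"}}

```text
time: 17.05
tool_pos: [0.5333, 0.0957, 0.052]
ee_rot: [3.139, 0.0, 1.8]
wrist_force: [1.5, 0.6, 8.6]
width: 0.0004
finger_force: 3.6
```

```bash
python3 trk.py
python3 - <<'E'
from h import *
a=np.load("ref.npy");b=np.load("cur.npy")
save("t1",np.hstack([cv2.resize(i[225:300,285:355].astype(np.uint8),(395,423),interpolation=cv2.INTER_CUBIC) for i in(a,b)]))
E
```

```text
17.2 [0.5333 0.0958 0.052 ] [ 0.4 -0.   7.9]
carriage [318.7 262.9] fixture y mm 1.8 0.57
jaw [324.7 266.4] fixture y mm -21.2 0.59
housing [326.8 269.6] fixture y mm -36.7 0.44
housing [321.5 267.1] fixture y mm -19.5 0.42
```

View pics/t1.png

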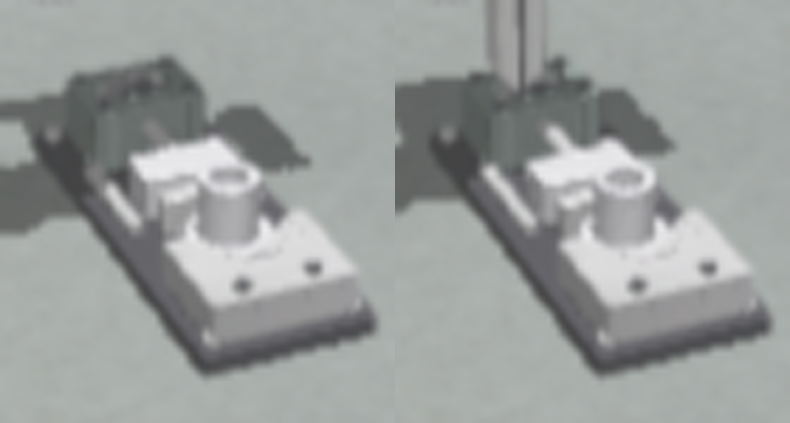

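```bash
cat > prof.py <<'E'
from h import *
yd=np.array([-.2258,.9742,0]); xd=np.array([.9742,.2258,0]); F=np.array([.5591,.0189,0])
def prof(s,im,xs,ys,z):
    g=cv2.cvtColor(im.astype(np.float32),cv2.COLOR_RGB2GRAY)
    q=np.array([[proj(s,F+xd*x/1000+yd*y/1000+[0,0,z]) for y in ys] for x in xs]).astype(np.float32)
    return cv2.remap(g,q[...,0],q[...,1],cv2.INTER_CUBIC).mean(0)
def edge(ys,p,lo,hi):   # largest-gradient centroid in window
    d=np.gradient(cv2.GaussianBlur(p.reshape(1,-1),(0,0),2)[0]); w=(ys>lo)&(ys<hi); k=np.argmax(np.abs(d)*w); sl=slice(max(k-12,0),k+13); W=np.clip(np.abs(d[sl])*(np.sign(d[sl])==np.sign(d[k])),0,None)**2
    return (ys[sl]*W).sum()/W.sum()
E
python3 - <<'E'
from prof import *
s=snapshot("side"); a=np.load("ref.npy"); b=np.load("cur.npy"); ys=np.arange(-30,45,.25)
for n,xs,z in(("carr R",np.arange(8,21),.038),("carr L",np.arange(-21,-8),.038),("jaw L",np.arange(-20,-13),.034)):
    for l,i in(("ref",a),("cur",b)):
        p=prof(s,i,xs,ys,z); print(n,l,p[::8].astype(int).tolist(),round(edge(ys,p,15,42),2))
E
```

```text
carr R ref [154, 157, 164, 178, 196, 209, 213, 208, 196, 183, 173, 167, 163, 165, 173, 187, 204, 218, 225, 229, 231, 231, 231, 230, 230, 231, 229, 222, 206, 182, 155, 131, 113, 105, 103, 103, 104, 104] 28.88
carr R cur [153, 160, 173, 191, 204, 208, 201, 188, 176, 167, 165, 165, 165, 170, 182, 198, 214, 224, 228, 229, 230, 229, 229, 229, 226, 219, 208, 190, 165, 140, 121, 109, 105, 105, 107, 108, 108, 108] 26.05
carr L ref [153, 150, 149, 149, 155, 169, 188, 206, 216, 218, 212, 201, 188, 179, 173, 177, 191, 209, 223, 229, 232, 232, 232, 231, 230, 230, 228, 220, 204, 181, 156, 134, 118, 109, 107, 107, 107, 107] 28.58
carr L cur [147, 146, 151, 163, 182, 201, 214, 217, 211, 198, 184, 175, 171, 177, 193, 210, 223, 229, 231, 232, 231, 230, 230, 229, 226, 217, 199, 175, 151, 130, 116, 110, 108, 108, 108, 108, 107, 107] 24.29
jaw L ref [188, 176, 163, 156, 153, 152, 153, 160, 177, 196, 210, 216, 213, 205, 195, 184, 176, 171, 174, 187, 205, 219, 228, 230, 232, 232, 231, 229, 230, 229, 219, 204, 183, 158, 136, 120, 109, 107] 35.06
jaw L cur [180, 167, 157, 152, 153, 162, 178, 198, 213, 219, 215, 204, 189, 177, 171, 171, 181, 198, 214, 225, 228, 230, 231, 231, 230, 230, 230, 224, 213, 196, 170, 146, 126, 112, 107, 107, 107, 107] 29.69
```

>>> {"op": "drive_tool", "data": {"deltas": "0 0 -0.05 0 0 0 0; 0 0.1 -0.05 0 0 0 0; 0 0.18 -0.05 0 0 0 0; 0 0.18 -0.03 0 0 0 0; 0 0.18 -0.01 0 0 0 0"}}

```text
time: 17.9
tool_pos: [0.5506, 0.0998, 0.0515]
ee_rot: [3.141, -0.0, 1.8]
wrist_force: [-0.1, 1.2, 7.6]
width: 0.0001
finger_force: 3.7
```

>>> {"op": "drive_tool", "data": {"deltas": "0 0 0 0 0 0 0; 0 0 0 0 0 0 0; 0 -0.02 0 0 0 0 0; 0 -0.04 0 0 0 0 0; 0 -0.06 0 0 0 0 0"}}

```text
time: 18.4
tool_pos: [0.5458, 0.0987, 0.0529]
ee_rot: [3.137, 0.0, 1.8]
wrist_force: [4.3, 1.5, 6.1]
width: 0.001
finger_force: 3.4
```

>>> {"op": "drive_tool", "data": {"deltas": "0 -0.02 0 0 0 0 0; 0 -0.04 0 0 0 0 0; 0 -0.06 0 0 0 0 0; 0 -0.08 0 0 0 0 0; 0 -0.1 0 0 0 0 0"}}

```text
time: 18.9
tool_pos: [0.535, 0.0962, 0.0526]
ee_rot: [3.139, 0.0, 1.8]
wrist_force: [2.0, 1.4, 4.3]
width: 0.0006
finger_force: 2.2
```

>>> {"op": "drive_tool", "data": {"deltas": "0 -0.02 0 0 0 0 0; 0 -0.02 0 0 0 0 0"}}

```text
time: 19.1
tool_pos: [0.5316, 0.0954, 0.0514]
ee_rot: [-3.14, 0.0, 1.8]
wrist_force: [0.9, -0.5, 6.5]
width: 0.0008
finger_force: 2.6
```

```bash
cat > m.py <<'E'
from prof import *
from scipy.optimize import minimize_scalar
S=[snapshot("side") for _ in range(3)]; s=S[0]; a=np.load("ref.npy"); b=np.mean([i["img"].astype(float) for i in S],0); np.save("cur.npy",b)
ys=np.arange(-45,55,.25)
def shift(xs,z,lo,hi):
    p,q=prof(s,a,xs,ys,z),prof(s,b,xs,ys,z); w=ys[(ys>=lo)&(ys<=hi)]
    f=lambda d:np.sum((np.interp(w,ys,p)-np.interp(w-d,ys,q))**2)
    D=np.arange(-1,15,.1); return round(float(D[np.argmin([f(d) for d in D])]),2)
L=np.arange(-21,-8)
print("carriage",shift(L,.038,20,36),shift(L,.038,-1,10),"jaw",shift(np.arange(-20,-13),.034,-17,-4),"barrel top",shift(np.arange(-6,7),.058,-60,-15))
o=robot.get_obs(); print(o["time"],o["tool_pos"].round(4),o["wrist_force"].round(1))
E
python3 m.py
```

```text
carriage 6.1 6.3 jaw 5.3 barrel top 3.9
19.25 [0.5316 0.0953 0.0514] [-0.1  0.2  5.8]
```

>>> {"op": "drive_tool", "data": {"deltas": "0 0 -0.05 0 0 0 0; 0 0.1 -0.05 0 0 0 0; 0 0.18 -0.05 0 0 0 0; 0 0.18 -0.03 0 0 0 0; 0 0.18 -0.01 0 0 0 0"}}

```text
time: 19.75
tool_pos: [0.55, 0.0997, 0.0518]
ee_rot: [-3.141, -0.0, 1.8]
wrist_force: [-0.5, 0.1, 7.7]
width: 0.0006
finger_force: 3.6
```

>>> {"op": "drive_tool", "data": {"deltas": "0 0 0.005 0 0 0 0; 0 0 0.005 0 0 0 0; 0 -0.02 0.005 0 0 0 0; 0 -0.04 0.005 0 0 0 0; 0 -0.06 0.005 0 0 0 0"}}

```text
time: 20.25
tool_pos: [0.5455, 0.0985, 0.053]
ee_rot: [3.137, 0.0, 1.8]
wrist_force: [3.4, 1.3, 5.2]
width: 0.0003
finger_force: 2.4
```

>>> {"op": "drive_tool", "data": {"deltas": "0 -0.02 0 0 0 0 0; 0 -0.04 0 0 0 0 0; 0 -0.04 0 0 0 0 0"}}

```text
time: 20.55
tool_pos: [0.541, 0.0975, 0.0532]
ee_rot: [3.139, 0.0, 1.8]
wrist_force: [2.0, 0.6, 5.8]
width: 0.0004
finger_force: 3.0
```

```bash
python3 m.py
```

```text
carriage 7.0 7.1 jaw 5.3 barrel top 3.9
20.7 [0.541  0.0975 0.0532] [2.3 0.6 6.5]
```

>>> {"op": "drive_tool", "data": {"deltas": "0 -0.02 0 0 0 0 0; 0 -0.04 0 0 0 0 0; 0 -0.06 0 0 0 0 0; 0 -0.08 0 0 0 0 0; 0 -0.08 0 0 0 0 0"}}

```text
time: 21.2
tool_pos: [0.5308, 0.0953, 0.0511]
ee_rot: [-3.138, -0.0, 1.8]
wrist_force: [0.2, -1.0, 4.4]
width: 0.0008
finger_force: 2.2
```

```bash
python3 m.py
python3 - <<'E'
from h import *
a=np.load("ref.npy");b=np.load("cur.npy")
save("t2",np.hstack([cv2.resize(i[235:290,295:350].astype(np.uint8),(395,395),interpolation=cv2.INTER_CUBIC) for i in(a,b)]))
E
```

```text
carriage 7.6 7.4 jaw 5.2 barrel top 3.9
21.35 [0.5309 0.0953 0.0511] [-2.9 -0.7  4.8]
```

View pics/t2.png

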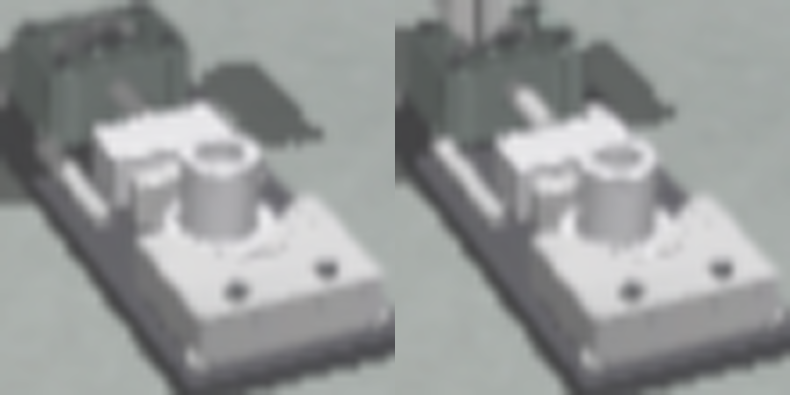

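>>> {"op": "drive_tool", "data": {"deltas": "0 0 -0.05 0 0 0 0; 0 0.1 -0.05 0 0 0 0; 0 0.18 -0.05 0 0 0 0; 0 0.18 -0.03 0 0 0 0; 0 0.18 -0.01 0 0 0 0"}}

```text
time: 21.85
tool_pos: [0.55, 0.0998, 0.0521]
ee_rot: [-3.141, -0.0, 1.8]
wrist_force: [0.1, 0.2, 2.0]
width: 0.0008
finger_force: 1.2
```

>>> {"op": "drive_tool", "data": {"deltas": "0 0 0.005 0 0 0 0; 0 -0.02 0.005 0 0 0 0; 0 -0.04 0.005 0 0 0 0; 0 -0.06 0.005 0 0 0 0; 0 -0.08 0.005 0 0 0 0"}}

```text
time: 22.35
tool_pos: [0.5429, 0.0979, 0.0532]
ee_rot: [3.139, 0.0, 1.8]
wrist_force: [2.5, -0.5, 3.6]
width: 0.0003
finger_force: 1.7
```

```bash
python3 m.py
```

```text
carriage 7.6 7.5 jaw 5.2 barrel top 3.9
22.5 [0.5426 0.0978 0.0532] [ 1.6 -0.3  4.8]
```

>>> {"op": "drive_tool", "data": {"deltas": "0 0 -0.05 0 0 0 0; 0 0.05 -0.05 0 0 0 0; 0 0.08 -0.05 0 0 0 0; 0 0.08 -0.02 0 0 0 0; 0 0.08 0 0 0 0 0"}}

```text
time: 23.0
tool_pos: [0.5498, 0.0997, 0.0519]
ee_rot: [-3.141, -0.0, 1.8]
wrist_force: [-0.6, 0.5, 7.4]
width: 0.0007
finger_force: 3.2
```

>>> {"op": "drive_tool", "data": {"deltas": "0 0 0.005 0 0 0 0; 0 0 0.01 0 0 0 0; 0 -0.02 0.01 0 0 0 0; 0 -0.04 0.01 0 0 0 0; 0 -0.06 0.01 0 0 0 0"}}

```text
time: 23.5
tool_pos: [0.5463, 0.0988, 0.0528]
ee_rot: [3.135, 0.0, 1.8]
wrist_force: [4.6, 2.0, 5.9]
width: 0.0006
finger_force: 3.0
```

```bash
python3 m.py
```

```text
carriage 7.5 7.9 jaw 5.4 barrel top 3.5
23.65 [0.5459 0.0987 0.0529] [4.5 1.6 4.6]
```

>>> {"op": "drive_tool", "data": {"deltas": "0 0 0.006 0 0 0 0; 0 -0.02 0.006 0 0 0 0; 0 -0.04 0.006 0 0 0 0; 0 -0.05 0.006 0 0 0 0; 0 -0.05 0.006 0 0 0 0"}}

```text
time: 24.15
tool_pos: [0.5414, 0.0976, 0.0531]
ee_rot: [3.135, 0.0, 1.8]
wrist_force: [2.9, 1.1, 9.0]
width: 0.0002
finger_force: 4.0
```

```bash
python3 m.py; python3 m.py
```

```text
carriage 8.3 8.5 jaw 5.5 barrel top 3.4
24.3 [0.5414 0.0977 0.0531] [3.5 1.6 8.1]
carriage 8.3 8.4 jaw 5.5 barrel top 3.4
24.45 [0.5414 0.0977 0.0531] [3.  1.2 8.1]
```

>>> {"op": "drive_tool", "data": {"deltas": "0 0 -0.1 0 0 0 0; 0 0 -0.3 0 0 0 0; 0 0 -0.6 0 0 0 0; 0 0 -0.65 0 0 0 0; 0 0 -0.65 0 0 0 0"}}

```text
time: 24.95
tool_pos: [0.539, 0.097, 0.116]
ee_rot: [3.141, 0.0, 1.8]
wrist_force: [0.6, 0.1, -0.8]
width: 0.0002
finger_force: 0.0
```

>>> {"op": "drive_tool", "data": {"deltas": "-0.26 0 0 0 0 0 0; -0.26 0 0 0 0 0 0; -0.26 0 0 0 0 0 0; -0.26 0 0 0 0 0 0"}}

```text
time: 25.35
tool_pos: [0.5441, 0.0723, 0.1143]
ee_rot: [-3.139, -0.001, 1.8]
wrist_force: [-0.2, 0.9, -0.4]
width: 0.0004
finger_force: 0.0
```

```bash
cat >> m.py <<'E'
if __import__("sys").argv[1:]:
    # jaw-top and carriage-top spans by steepest edges, in both pictures
    for n,i in(("ref",a),("cur",b)):
        for xs in(np.arange(-20,-15),):
            for z in(.034,.038):
                p=prof(s,i,xs,ys,z); d=np.gradient(cv2.GaussianBlur(p.reshape(1,-1),(0,0),2)[0]); k=[j for j in range(1,len(d)-1) if abs(d[j])>1.2 and abs(d[j])>=max(abs(d[j-1]),abs(d[j+1]))]
                print(n,z,[(float(ys[j]),round(float(d[j]),1)) for j in k if -30<ys[j]<40])
E
python3 m.py 1
```

```text
carriage 8.2 8.5 jaw 5.5 barrel top 3.4
25.5 [0.5447 0.0724 0.1152] [0.  0.  1.3]
ref 0.034 [(-29.25, -2.0), (-14.0, 2.2), (-1.75, -1.2), (9.5, 2.1), (35.5, -3.2)]
ref 0.038 [(-19.5, 2.6), (-8.0, -1.6), (2.5, 2.3), (28.75, -3.3)]
cur 0.034 [(-19.75, 2.1), (-18.5, 2.1), (0.25, 2.2), (24.5, -3.3)]
cur 0.038 [(-26.75, 2.0), (-25.0, 2.0), (-14.0, -1.3), (-5.25, 2.2), (21.75, -3.4)]
```

Run:
```python
from h import *
b=np.load("cur.npy"); save("fin",cv2.resize(b[195:315,260:400].astype(np.uint8),(700,600),interpolation=cv2.INTER_CUBIC))
```

```text
(no output)
```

View pics/fin.png

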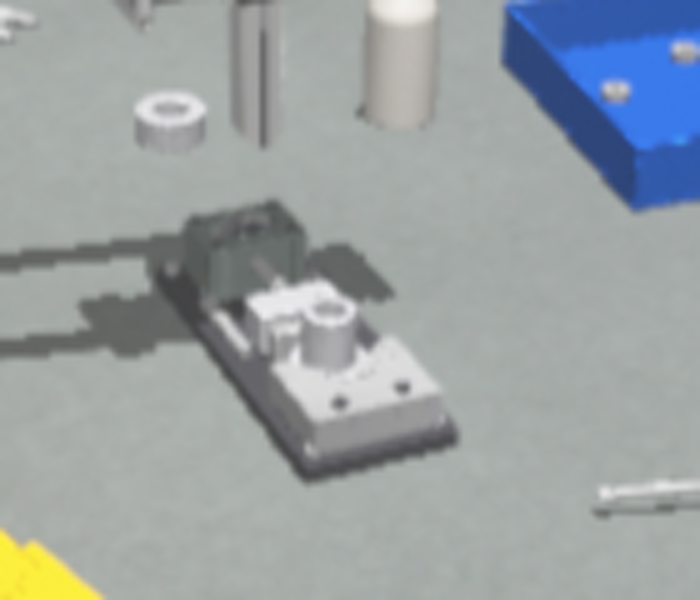

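The housing stands upright against the V, with its barrel top at crop (329,312). The jaw plate is against it and the fingers are well clear, so I hand in.

```bash
python3 -c "
from bench import robot
print(robot.close_job())"
```

```text
the job is handed in; nothing more can be done
None
```

The job is handed in: the housing stands upright, released and clamped in the V of the small grey vice. I estimate the springs at about 3 mm squeezed, though cruder picture readings gave 1.8 to 2.3 mm. It took about 26 s, with no more than about 9 N downward on the wheel in the readings.

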